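# Fetch the desoldering pump from the drawer and present it to the board

## Task

Pull the tool drawer out to its stop and leave it open, draw the desoldering pump (the metal tube with the small push-button on top) straight up out of its pocket, and bring it over to the circuit board in the holder. Finish while holding it there as one would to work on a joint: slanting about halfway between upright and level, nozzle end down, the nozzle a few centimetres above the middle of the board. Do not let the pump touch the board or its holder, leave the other two tools in their pockets, and leave the things on the bench where they are; the program ends with the pump still in the gripper.

Things in the scene. Friction and masses are not known exactly. Their poses are not given: they have to be found in the camera images.
- cabinet: grey metal tool cabinet, fixed, 260 deep (x) x 260 wide (y) x 190 mm high; origin at the centre of its underside on the bench. Its +x axis points from the front to the back: the drawer comes out along -x.
- drawer_handle (a point): middle of the drawer's handle, a level round steel bar 10 mm thick and 110 mm long (along the cabinet's y) standing 38 mm clear (bar centre to panel) of the drawer's front panel, held by a post 50 mm to each side of the middle; at height 155 mm, 35 mm below the cabinet's top. Moves with the drawer; axes as the cabinet's.
- drawer (a joint): how far the drawer is out: 0 shut (as it starts), 0.18 m at its stop. It slides with light friction (about 3 N) and stays where it is left. Its front panel (12 mm thick) reaches up to 182 mm above the bench; its sides and back only to 77 mm.
- rack_mid (a point): middle of the top of the black tool rack inside the drawer, 79 mm above the bench, 135 mm behind the handle bar; moves with the drawer (95 mm in front of the carcass when fully out). It has three square 25 mm pockets in a row along the cabinet's y, 60 mm apart, their floor 17 mm above the bench.
- pump_center (a point): middle of the desoldering pump, which starts upright, nozzle down, in any one of the pockets (1.5 mm play each side). 142 mm long: white tapering nozzle (lowest 24 mm, 8 mm across at its end), round aluminium tube 22 mm across from 24 to 128 mm above the nozzle's end, black button 12 mm across and 14 mm high on top (fixed). This point is 71 mm from either end.
- pump_nozzle (a point): the free end of the pump's nozzle, on its axis, 71 mm below pump_center.
- ball_driver_center (a point): middle of a black driver with a 32 mm ball on top, 128 mm tall and 22 mm across, standing in another pocket. Stays there.
- cone_marker_center (a point): middle of a grey marker with a tapered top, 135 mm tall and 22 mm across, standing in the remaining pocket. Stays there.
- board_holder: fixed board holder: a dark steel foot (100 x 160 mm) with two clamps carrying a level green circuit board 110 (x) x 100 mm (y) with low black components (up to 10 mm high). Overall 60 mm high. Origin on the bench under the board's middle.
- board_mid (a point): middle of the circuit board's upper face, 50 mm above the bench.
- solder_reel_mid (a point): middle of a solder reel standing on the bench, 60 mm across, 40 mm high. A bystander.
- flux_bottle_mid (a point): middle of a small bottle, 42 mm across, 90 mm high. A bystander.
- screwdriver_grip (a point): handle of a screwdriver lying on the bench, 180 mm long. A bystander.
- screw_jar_mid (a point): middle of a small jar, 52 mm across, 60 mm high. A bystander.
- mug_mid (a point): middle of a mug, 80 mm across, 90 mm high. A bystander.
- pump: the same pump; origin at its nozzle's end, its z axis runs along it from nozzle to button. 60 to 130 g.
Things that resemble listed ones, but are neither listed nor needed, are in the scene too. What is shaped like the board_holder but red is not meant.

How it is judged (in metres and radians):
On the way, in this order (a step that is already met when the one before it is completed fails the run):
1. the drawer is pulled out to its stop (value of joint drawer above 0.168 m), for 0.2 s.
2. the pump is drawn clear of its pocket, nozzle end down (z of pump_nozzle in the frame of cabinet above 0.1 m and angle between pump_center's own z axis and vertical below 1.57 rad and contact force between pump and the fingers above 0.5 N), for 0.2 s.
At the end, for the whole second after the job is handed in: Drawer out at least 155 mm; pump held by the fingers alone, still, 29 to 61 degrees from upright, nozzle down, the nozzle end within 35 mm sideways of the board's middle and 8 to 70 mm above it; the other two tools in their pockets (value of joint drawer above 0.155 m and angle between pump_center's own z axis and vertical between 0.5 and 1.07 rad and horizontal distance between pump_nozzle and board_mid below 0.035 m and z of pump_nozzle in the frame of board_mid between 0.008 and 0.07 m and contact force between pump and the fingers above 0.5 N and contact force between pump and board_holder below 0.05 N and contact force between pump and cabinet below 0.05 N and linear speed of pump below 0.03 m/s and height (world z) of each of ball_driver_center, cone_marker_center below 0.1 m); the arm keeps its last pose, push and grip.
It fails at once if the pump touches the board or its holder (contact force between pump and board_holder above 0.5 N).
It fails at once if another tool is lifted out of its pocket (height (world z) of any of ball_driver_center, cone_marker_center above 0.12 m).
It fails at once if a thing on the bench is disturbed (moved over 30 mm) (distance of any of solder_reel_mid, flux_bottle_mid, screwdriver_grip, screw_jar_mid, mug_mid from where it was at the start of the episode above 0.03 m).
It also fails if it takes over 58 s, if anything falls off the work surface, if the arm or the gripper's body presses on something with over 40 N, if the wrist force passes 120 N, or if a joint passes its speed limit or range.

## Robot

A 6-joint arm with a two-finger parallel gripper is mounted at the origin on the work surface. World frame = base frame: x ahead of the robot, y to its left, z up, the work surface at z = 0. Lengths are in mm, angles in degrees, forces in N, time in s.
With the tool pointing down it reaches from about 300 to 850 mm from the base axis. Payload 4.2 kg.
Tool frame: the origin (TCP) lies between the finger pads; the fingertips stand 22 mm ahead of it and the grasp point (between the pads) lies 3 mm ahead of it (env.finger_overhang is the distance from the TCP to the fingertips, in mm); z points along the fingers, y is the line along which they close (so a half turn about z gives the same grasp; the last joint's range is limited). The gripper opens to 91 mm and grips with 3 to 60 N. Pads are 32 mm wide; open, the fingers measure 118 mm over their backs; the gripper's body (76 mm by 178 mm) begins 60 mm behind the grasp point.
Start: joints at [64.057, 18.312, 89.639, -0, 72.044, -1.146], TCP at [241.167, 521.996, 235.976] pointing down, gripper open.
Joint ranges: [-177.97, 177.97], [-48.28, 115.42], [12.27, 149.76], [-77.06, 257.06], [2.81, 150.46], [-146.56, 146.56]. Speed limits (degrees/s): [147.25, 147.25, 180, 180, 180, 180].

## Interface

Orientations are given as [roll, pitch, yaw] about the fixed x, y, z axes, in that order (R = Rz(yaw) Ry(pitch) Rx(roll)).
In Python, from workcell import state, cams, ticket, look_for, outline_of, env gives the robot as it stands.
- The arm moves only by the tool servo_tool, never from a script. Its argument "steps" is a list of rows, each a list of 3 entries, a list of its own where there are three numbers: the closure in counts, from 0 (fully open) to 255 (shut), then the shift along the tool's x, y, z in mm, then the turn, a rotation vector about the tool's x, y, z in rad. A call has exactly 10 rows; each row shifts and turns the commanded pose from where the row before left it, along the tool's axes as they then stand; what a row does not reach is not made up. A row lasts 1/10 s, in which the tool goes at most 50 mm and 8.59 degrees, less where a joint would pass 70% of its speed; a pose out of reach is approached as far as the arm can. A call with a gripper value outside its range is refused whole. The fingers move at their own pace and stop on an object; "squeeze" is the grip in N (left out, the last holds). Time passes only in rows, so rows that do not move let the fingers close, or fill a call up. It gives the time, the measured TCP pose, the force, the opening and the grip force at its end, in the units of the state.
- state(): the state, without advancing time (a new reading comes with each control period).
- cams.grab_frame(name): name is "scene" or "top" or "wrist"; returns a dict with "color" (420x560x3 uint8, red, green, blue), "z_map" (420x560 float32, mm along the optical axis (not along the pixel's ray), 0 where there is no reading), "fovy" (degrees; the focal length in pixels is half the picture's height over the tangent of half this angle, whatever the lens; pixels are square), "cx", "cy" (the principal point, pixels), "eye" and "rotation" of the camera in the world; the wrist camera has in their place "tool_from_camera" (4x4, takes a point from camera to tool coordinates, whose origin is the TCP and whose axes are the flange's). Camera axes: x right, y up, looking along -z (the intrinsics and any distortion apply to the point x, -y, -z); pixel columns grow to the right and rows downward; lengths in mm; the calibration is good to about 2 mm. A picture is of the moment at which its call begins: read the wrist's pose just before it.
- ticket.job_done(): hands the job in; it is judged then, once.
Trained networks look in a picture, given as the dict that the camera call returned (one of the last four; its "shot" number tells which), for a name from the list of things; names that differ only in an ending like _2 or _b are one class to them, and where a whole thing is asked for, a point or a joint stands for the part that bears it (a point fixed in the world has none). Each returns a list of dicts, best first, with "confidence" (0 to 1); they miss things now and then, are a little off and sometimes report something else, mostly with a low value. They report only what shows in the picture. A call takes as long as a camera call. They do not tell look-alikes from the thing itself.
- look_for(picture, thing): "at" ([column, row] in pixels, amid what is visible of it).
- outline_of(picture, thing): "pixels" (420x560 bool, what is visible of it) and "at" ([column, row] in pixels, amid what is visible of it).
The state is a dict: "time_s": time; "qpos": joint angles; "qvel": joint speeds; "effort": joint torques, N m; "ee_pos": TCP position; "ee_rot": TCP orientation; "force": force on the tool from outside, world axes, zero at the start; "torque": the same for the moment, N m; "gripper_width": finger opening in mm; "gripper_force": force on a finger pad.
Only numpy, scipy, OpenCV 4.12 (cv2) and the standard library are available. Lean on these libraries where they do the work, as an engineer would, in place of code of your own. Each camera call takes 0.05 s, during which the arm holds its last target. There are 200 camera calls.

## Working session

There is one attempt and no reset: what is moved stays moved. The work goes in short steps, Python scripts to look and compute and a tool call to move; the robot and the scene stay as the last step left them, time stands still between calls to the robot, and variables do not carry over. Pictures are saved under pics/ and viewed, at most 10 in all, crops included, and the job is handed in when it is done.

Besides the shell and the picture viewer there is one more tool, called as a command line: name --argument value ..., lists and objects as JSON in quotes. servo_tool: Moves the arm, as the interface text tells. Its arguments: {"type":"object","properties":{"steps":{"type":"array","items":{"type":"array"}},"squeeze":{"type":"number"}},"required":["steps"]}

```bash
mkdir -p pics; cat > h.py <<'E'
import numpy as np, cv2
from workcell import state, cams, ticket, look_for, outline_of, env
from scipy.spatial.transform import Rotation as R
def pose():
    s=state(); return np.array(s['ee_pos']),s
def grab(n):
    s=state(); f=cams.grab_frame(n)
    if n=='wrist':
        T=np.eye(4);T[:3,:3]=R.from_euler('xyz',s['ee_rot'],degrees=True).as_matrix();T[:3,3]=s['ee_pos']
        f['T']=T@np.array(f['tool_from_camera'])
    else:
        T=np.eye(4);T[:3,:3]=np.array(f['rotation']).reshape(3,3);T[:3,3]=f['eye'];f['T']=T
    return f
def cloud(f):
    z=f['z_map'];h,w=z.shape;fl=h/2/np.tan(np.radians(f['fovy'])/2)
    v,u=np.mgrid[:h,:w]
    P=np.stack([(u-f['cx'])/fl*z,-(v-f['cy'])/fl*z,-z],-1)
    return P@f['T'][:3,:3].T+f['T'][:3,3]
def save(f,n): cv2.imwrite('pics/'+n+'.png',f['color'][:,:,::-1])
E
python3 - <<'E'
from h import *
s=state();print(s)
im=[]
for n in ['scene','top']:
    f=grab(n);P=cloud(f);im.append(f['color'])
    print(n,f['eye'],[k for k in f.keys()], f['fovy'],f.get('distortion'))
    for t in ['cabinet','drawer_handle','board_holder','board_mid','solder_reel_mid','flux_bottle_mid','screwdriver_grip','screw_jar_mid','mug_mid']:
        for r in outline_of(f,t)[:3]:
            m=r['pixels']&(f['z_map']>0);q=P[m]
            print(t,round(r['confidence'],2),np.round(r['at']),q.shape[0] and (np.median(q,0).round(),q.min(0).round(),q.max(0).round()))
cv2.imwrite('pics/a.png',im[0][:,:,::-1]);cv2.imwrite('pics/b.png',im[1][:,:,::-1])
E
```

```text
{'time_s': 0.0, 'qpos': array([ 6.40565958e+01,  1.83525138e+01,  8.97086043e+01, -1.12796098e-03,
        7.20413401e+01, -1.14614223e+00]), 'qvel': array([-0.03994484, -0.03953233,  0.0325368 ,  0.05090285, -0.03997081,
       -0.07688825]), 'effort': array([-1.25843559e-03, -4.12445927e+01, -2.31978571e+01,  7.27015338e-02,
        4.52915090e-02, -1.28211072e-04]), 'ee_pos': array([240.96096751, 521.55759287, 235.09658654]), 'ee_rot': array([-1.79897541e+02, -9.77262373e-04,  1.55203086e+02]), 'force': array([-0.04777884,  0.75168715,  0.24832264]), 'torque': array([-0.00332851,  0.02309419,  0.00443072]), 'gripper_force': 0.0, 'gripper_width': 91.12616109327332}Traceback (most recent call last):
  File "<stdin>", line 5, in <module>
  File "h.py", line 12, in grab
    T=np.eye(4);T[:3,:3]=np.array(f['rotation']).reshape(3,3);T[:3,3]=f['eye'];f['T']=T
                         ~~~~~~~~~~~~~~~~~~~~~~~~~~~~~~~^^^^^
ValueError: cannot reshape array of size 3 into shape (3,3)
```

```bash
sed -i "s/T\[:3,:3\]=np.array(f\['rotation'\]).reshape(3,3)/T[:3,:3]=R.from_euler('xyz',f['rotation'],degrees=True).as_matrix()/" h.py
python3 - <<'E'
from h import *
im=[]
for n in ['scene','top']:
    f=grab(n);P=cloud(f);im.append(f['color'])
    print(n,f['eye'],f['rotation'],[k for k in f.keys()], f['fovy'])
    for t in ['cabinet','drawer_handle','board_holder','solder_reel_mid','flux_bottle_mid','screwdriver_grip','screw_jar_mid','mug_mid']:
        for r in outline_of(f,t)[:3]:
            m=r['pixels']&(f['z_map']>0);q=P[m]
            print(t,round(r['confidence'],2),np.round(r['at']),q.shape[0] and (np.median(q,0).round(),q.min(0).round(),q.max(0).round()))
cv2.imwrite('pics/a.png',im[0][:,:,::-1]);cv2.imwrite('pics/b.png',im[1][:,:,::-1])
E
```

```text
scene [ 627.53931261 -329.63569739 1220.04549872] [18.24342363  0.43668163 19.29144917] ['color', 'z_map', 'fovy', 'cx', 'cy', 'eye', 'rotation', 'shot', 'T'] 50.884441175902325
cabinet 0.61 [365. 100.] (array([634., 347., 190.]), array([420., 201.,  -6.]), array([852., 716., 201.]))
drawer_handle 0.72 [328. 133.] (array([564., 263., 136.]), array([427., 201.,  -5.]), array([668., 436., 190.]))
board_holder 0.95 [145. 308.] (array([ 257., -342.,   50.]), array([ 182., -427.,   -4.]), array([ 319., -255.,   68.]))
board_holder 0.56 [261. 302.] (array([ 539., -230.,   50.]), array([ 472., -310.,   -4.]), array([ 600., -138.,   66.]))
solder_reel_mid 0.69 [355. 283.] (array([760., -99.,  40.]), array([ 731., -125.,   -3.]), array([789., -68.,  47.]))
flux_bottle_mid 0.63 [321. 352.] (array([ 727., -292.,   63.]), array([ 709., -311.,   -3.]), array([ 757., -272.,   96.]))
screwdriver_grip 0.56 [212. 280.] (array([ 387., -212.,   24.]), array([ 370., -253.,   12.]), array([ 404., -163.,   32.]))
screwdriver_grip 0.51 [362. 104.] (array([634., 346., 190.]), array([443., 201.,  -4.]), arra
[... 802 characters left out ...]
. 312.] (array([ 253., -332.,   48.]), array([ 179., -430.,   -4.]), array([ 318., -257.,   64.]))
solder_reel_mid 0.78 [309. 116.] (array([755., -94.,  38.]), array([ 731., -123.,   -6.]), array([790., -67.,  45.]))
flux_bottle_mid 0.78 [383. 129.] (array([ 722., -285.,   57.]), array([ 707., -328.,   -8.]), array([ 773., -269.,   93.]))
screwdriver_grip 0.85 [347. 264.] (array([ 382., -204.,   21.]), array([ 357., -255.,   -4.]), array([403., -85.,  29.]))
screw_jar_mid 0.96 [427. 247.] (array([ 424., -401.,   57.]), array([ 400., -440.,   -3.]), array([ 449., -383.,   66.]))
mug_mid 0.57 [441. 186.] (array([ 584., -444.,   44.]), array([ 540., -491.,   -7.]), array([ 637., -391.,   94.]))
```

View pics/a.png

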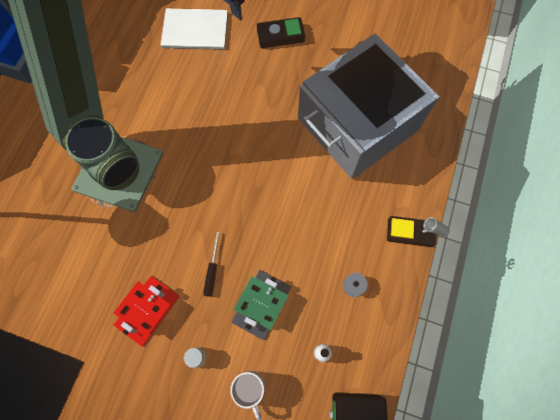

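View pics/b.png

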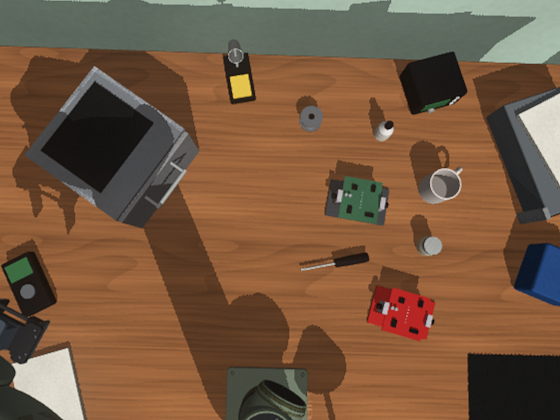

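```bash
python3 - <<'E'
from h import *
for n in ['top','scene']:
    f=grab(n);P=cloud(f).reshape(-1,3);ok=f['z_map'].ravel()>0
    m=ok&(P[:,2]>180)&(P[:,2]<203)&(P[:,0]>400)&(P[:,0]<880)&(P[:,1]>150)&(P[:,1]<720)
    r=cv2.minAreaRect(P[m][:,:2].astype(np.float32));print(n,r,m.sum(),cv2.boxPoints(r).round())
    print(P[m][:,2].mean())
    # handle
    m=ok&(P[:,2]>135)&(P[:,2]<172)&(P[:,0]>400)&(P[:,0]<700)&(P[:,1]>150)&(P[:,1]<500)
    q=P[m];np.save('/tmp/'+n+'.npy',q);print(q.shape)
    f2=outline_of(f,'board_holder')
    for r in f2:
        q=P[(r['pixels'].ravel())&ok&(P[:,2]>44)&(P[:,2]<66)]
        b=cv2.minAreaRect(q[:,:2].astype(np.float32));print('board',np.round(r['at']),b)
E
```

```text
top ((631.9273681640625, 385.64324951171875), (274.9781494140625, 260.6130065917969), 56.696807861328125) 13102 [[448. 342.]
 [665. 199.]
 [816. 429.]
 [599. 572.]]
190.48016842310318
(799, 3)
board [358. 199.] ((538.387451171875, -225.65060424804688), (145.5257568359375, 110.35716247558594), 81.4772720336914)
board [403. 312.] ((251.62535095214844, -341.8431396484375), (147.5406951904297, 110.12257385253906), 75.28453826904297)
board [347. 261.] ((0.0, 0.0), (0.0, 0.0), 0.0)
scene ((632.476806640625, 386.0826416015625), (276.0604248046875, 262.5064697265625), 56.74809265136719) 8641 [[447. 343.]
 [667. 199.]
 [818. 430.]
 [598. 573.]]
191.77664267475322
(772, 3)
board [260. 301.] ((538.6790771484375, -225.8385009765625), (146.2346954345703, 110.15312957763672), 81.11907958984375)
board [146. 308.] ((252.77828979492188, -342.3163146972656), (146.69041442871094, 112.0101547241211), 75.26298522949219)
board [329. 132.] ((558.38330078125, 271.76361083984375), (9.0235595703125, 253.89830017089844), 57.8671989440918)
```

```bash
cat >> h.py <<'E'
def go(pos,rot=None,n=9):
    """print per-row tool shift (mm) & turn (rad) from measured pose: turn spread over n rows, straight path"""
    s=state();p=np.array(s['ee_pos']);A=R.from_euler('xyz',s['ee_rot'],degrees=True)
    B=A if rot is None else (rot if isinstance(rot,R) else R.from_euler('xyz',rot,degrees=True))
    w=(A.inv()*B).as_rotvec();d=(np.array(pos)-p)/n
    print('at',p.round(1),np.round(s['ee_rot'],1),'total',np.round((np.array(pos)-p)),'turn/row',np.round(w/n,4))
    for i in range(n):
        C=A*R.from_rotvec(w*i/n); print(i,np.round(C.inv().apply(d),1).tolist())
        if rot is None: break
E
python3 - <<'E'
from h import *
a=np.radians(56.7);c=np.array([632.2,385.9]);X=np.array([np.cos(a),np.sin(a)]);Y=np.array([-X[1],X[0]])
for n in ['top','scene']:
    q=np.load('/tmp/'+n+'.npy');u=(q[:,:2]-c)@X;v=(q[:,:2]-c)@Y
    m=(u<-150)&(abs(v)<70)
    print(n,m.sum(),np.percentile(u[m],[0,10,50,90,100]).round(),np.percentile(v[m],[0,50,100]).round(),np.median(q[m],0).round(1))
    print(np.histogram(u,bins=np.arange(-200,-90,6)))
E
```

```text
top 263 [-181. -179. -175. -160. -150.] [-55.   1.  55.] [535.6 239.1 157.7]
(array([  0,   0,   0, 103,  98,  22,  18,  15,  19,  16, 507,   0,   1,
         0,   0,   0,   0,   0]), array([-200, -194, -188, -182, -176, -170, -164, -158, -152, -146, -140,
       -134, -128, -122, -116, -110, -104,  -98,  -92]))
scene 190 [-180. -178. -174. -159. -150.] [-55.  -2.  55.] [537.8 239.1 158.9]
(array([  0,   0,   0,  60,  84,  17,  13,  12,  13,  13, 463,  30,  13,
         7,   8,   7,   7,   7]), array([-200, -194, -188, -182, -176, -170, -164, -158, -152, -146, -140,
       -134, -128, -122, -116, -110, -104,  -98,  -92]))
```

```bash
python3 - <<'E'
from h import *
go([535.6,238.8,265],[180,0,146.7],9)
E
```

```text
at [241.2 522.  236. ] [180.   -0.  155.2] total [ 294. -283.   29.] turn/row [ 0.     -0.      0.0165]
0 [-42.9, -14.8, -3.2]
1 [-43.1, -14.1, -3.2]
2 [-43.4, -13.4, -3.2]
3 [-43.6, -12.7, -3.2]
4 [-43.8, -12.0, -3.2]
5 [-44.0, -11.3, -3.2]
6 [-44.2, -10.5, -3.2]
7 [-44.3, -9.8, -3.2]
8 [-44.5, -9.1, -3.2]
```

servo_tool --steps '[[171,[0,0,-29],[0,0,0]],[171,[-43,-15,0],[0,0,0.0165]],[171,[-43,-14,0],[0,0,0.0165]],[171,[-43,-13,0],[0,0,0.0165]],[171,[-44,-13,0],[0,0,0.0165]],[171,[-44,-12,0],[0,0,0.0165]],[171,[-44,-11,0],[0,0,0.0165]],[171,[-44,-11,0],[0,0,0.0165]],[171,[-44,-10,0],[0,0,0.0165]],[171,[-45,-9,0],[0,0,0.0165]]]' --squeeze 35

```text
time_s: 2.15
ee_pos: [536.8, 236.9, 265.1]
ee_rot: [180.0, 0.0, 146.7]
force: [1.1, 0.3, -0.3]
gripper_width: 30.5
gripper_force: 0.0
```

```bash
python3 - <<'E'
from h import *
f=grab('wrist');P=cloud(f).reshape(-1,3);ok=f['z_map'].ravel()>0
a=np.radians(56.7);c=np.array([632.2,385.9]);X=np.array([np.cos(a),np.sin(a)]);Y=np.array([-X[1],X[0]])
u=(P[:,:2]-c)@X;v=(P[:,:2]-c)@Y
m=ok&(P[:,2]>140)&(P[:,2]<172)&(u<-165)&(u>-195)&(abs(v)<70)
print(m.sum(),m.any() and (np.percentile(u[m],[0,50,100]),np.percentile(v[m],[0,50,100]),P[m].max(0)))
print(state()['gripper_width']);go([535.6,238.8,152],[180,0,146.7],9);save(f,'c')
E
```

```text
2121 (array([-181.04087389, -175.67331755, -165.13873741]), array([-57.13952338,   2.95857787,  53.26949094]), array([586.98516353, 276.16667911, 161.27803405]))
29.997667112407488
at [542.  232.  264.7] [-180.     0.4  146.4] total [  -6.    7. -113.] turn/row [-0.0001  0.0008 -0.0006]
0 [1.1, 0.3, 12.5]
1 [1.1, 0.2, 12.5]
2 [1.1, 0.2, 12.5]
3 [1.1, 0.2, 12.5]
4 [1.1, 0.2, 12.5]
5 [1.0, 0.2, 12.5]
6 [1.0, 0.2, 12.5]
7 [1.0, 0.2, 12.5]
8 [1.0, 0.2, 12.5]
```

View pics/c.png

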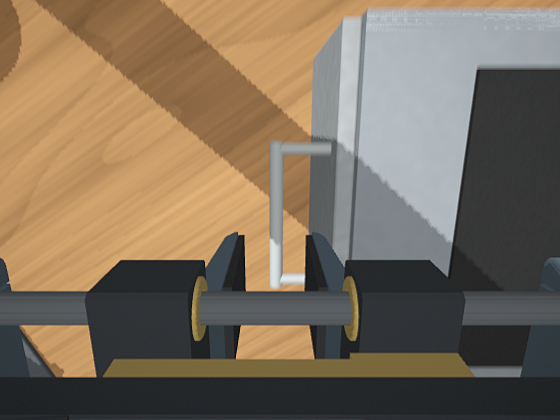

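servo_tool --steps '[[171,[0,0,5],[0,0,0]],[171,[0,0,5],[0,0,0]],[171,[0,0,5],[0,0,0]],[171,[0,0,5],[0,0,0]],[171,[0,0,5],[0,0,0]],[171,[0,0,5],[0,0,0]],[171,[0,0,5],[0,0,0]],[171,[0,0,3],[0,0,0]],[171,[0,0,0],[0,0,0]],[171,[0,0,0],[0,0,0]]]'

```text
time_s: 3.2
ee_pos: [535.8, 238.4, 227.0]
ee_rot: [180.0, 0.0, 146.7]
force: [-0.8, -0.3, 0.3]
gripper_width: 30.0
gripper_force: 0.0
```

```bash
python3 - <<'E'
from h import *
go([535.6,238.8,152],[180,0,146.7],9)
E
```

```text
at [535.8 238.4 227. ] [180.    0.  146.7] total [ -0.   0. -75.] turn/row [ 0.  0. -0.]
0 [0.0, 0.0, 8.3]
1 [0.0, 0.0, 8.3]
2 [0.0, 0.0, 8.3]
3 [0.0, 0.0, 8.3]
4 [0.0, 0.0, 8.3]
5 [0.0, 0.0, 8.3]
6 [0.0, 0.0, 8.3]
7 [0.0, 0.0, 8.3]
8 [0.0, 0.0, 8.3]
```

servo_tool --steps '[[171,[0,0,12],[0,0,0]],[171,[0,0,14],[0,0,0]],[171,[0,0,14],[0,0,0]],[171,[0,0,14],[0,0,0]],[171,[0,0,10],[0,0,0]],[171,[0,0,6],[0,0,0]],[171,[0,0,0],[0,0,0]],[255,[0,0,0],[0,0,0]],[255,[0,0,0],[0,0,0]],[255,[0,0,0],[0,0,0]]]'

```text
time_s: 4.2
ee_pos: [536.2, 238.7, 157.6]
ee_rot: [179.9, 0.0, 146.7]
force: [-1.2, -1.1, 2.1]
gripper_width: 8.9
gripper_force: 35.3
```

servo_tool --steps '[[255,[0,-4,0],[0,0,0]],[255,[0,-8,0],[0,0,0]],[255,[0,-13,0],[0,0,0]],[255,[0,-15,0],[0,0,0]],[255,[0,-15,0],[0,0,0]],[255,[0,-15,0],[0,0,0]],[255,[0,-15,0],[0,0,0]],[255,[0,-15,0],[0,0,0]],[255,[0,-15,0],[0,0,0]],[255,[0,-15,0],[0,0,0]]]'

```text
time_s: 5.2
ee_pos: [463.9, 128.9, 157.5]
ee_rot: [179.9, 0.0, 146.7]
force: [0.5, 4.7, 6.4]
gripper_width: 9.7
gripper_force: 35.0
```

servo_tool --steps '[[255,[0,-15,0],[0,0,0]],[255,[0,-12,0],[0,0,0]],[255,[0,-9,0],[0,0,0]],[255,[0,-6,0],[0,0,0]],[255,[0,-4,0],[0,0,0]],[255,[0,-3,0],[0,0,0]],[255,[0,-1,0],[0,0,0]],[255,[0,0,0],[0,0,0]],[255,[0,0,0],[0,0,0]],[255,[0,0,0],[0,0,0]]]'

```text
time_s: 6.2
ee_pos: [437.2, 88.4, 157.6]
ee_rot: [179.8, 0.0, 146.6]
force: [2.3, 7.1, 4.7]
gripper_width: 9.3
gripper_force: 35.0
```

servo_tool --steps '[[171,[0,0,0],[0,0,0]],[171,[0,0,0],[0,0,0]],[171,[0,0,-5],[0,0,0]],[171,[0,0,-20],[0,0,0]],[171,[0,0,-25],[0,0,0]],[171,[0,0,-30],[0,0,0]],[171,[0,0,-30],[0,0,0]],[171,[0,0,-30],[0,0,0]],[171,[0,0,-10],[0,0,0]],[171,[0,0,0],[0,0,0]]]'

```text
time_s: 7.2
ee_pos: [437.1, 87.6, 307.8]
ee_rot: [179.9, 0.1, 146.7]
force: [0.1, 0.2, -1.0]
gripper_width: 30.1
gripper_force: 0.0
```

```bash
python3 - <<'E'
from h import *
a=np.radians(56.7);X=np.array([np.cos(a),np.sin(a)]);Y=np.array([-X[1],X[0]]);c=np.array([511.3,201.2])
ims=[]
for n in ['scene','top','wrist']:
    f=grab(n);P=cloud(f);ok=f['z_map']>0;ims.append(f['color'])
    for t in ['pump_center','ball_driver_center','cone_marker_center']:
        for r in outline_of(f,t)[:3]:
            q=P[r['pixels']&ok]
            if len(q): uv=(q[:,:2]-c)@np.stack([X,Y],1);print(n,t,round(r['confidence'],2),np.round(r['at']),np.median(uv,0).round(),np.percentile(q[:,2],[5,50,98]).round())
s,t,w=ims
s=cv2.resize(s[60:260,260:460],(400,400));t=cv2.resize(t[100:300,60:260],(400,400))
cv2.imwrite('pics/d.png',np.hstack([s,t])[:,:,::-1]);cv2.imwrite('pics/e.png',w[:,:,::-1])
go([511.3,201.2,300],[180,0,56.7],10)
E
```

```text
scene pump_center 0.44 [306. 146.] [-2. -5.] [ 75. 125. 160.]
scene ball_driver_center 0.62 [288. 132.] [-2. 54.] [ 82. 134. 146.]
scene cone_marker_center 0.44 [317. 165.] [ -4. -65.] [ 75. 117. 153.]
top ball_driver_center 0.5 [357. 200.] [-336. -254.] [ 3. 48. 59.]
wrist pump_center 0.56 [417. 194.] [-7.  2.] [ 73. 134. 159.]
wrist ball_driver_center 0.68 [426. 129.] [-7. 60.] [ 77. 138. 145.]
wrist cone_marker_center 0.66 [402. 245.] [ -7. -55.] [ 72. 110. 142.]
at [436.9  88.  306.8] [-180.    -0.   146.7] total [ 74. 113.  -7.] turn/row [-0.     -0.      0.1571]
0 [-0.0, 13.6, 0.7]
1 [2.1, 13.4, 0.7]
2 [4.2, 12.9, 0.7]
3 [6.1, 12.1, 0.7]
4 [8.0, 11.0, 0.7]
5 [9.6, 9.6, 0.7]
6 [11.0, 8.0, 0.7]
7 [12.1, 6.2, 0.7]
8 [12.9, 4.2, 0.7]
9 [13.4, 2.1, 0.7]
```

View pics/d.png

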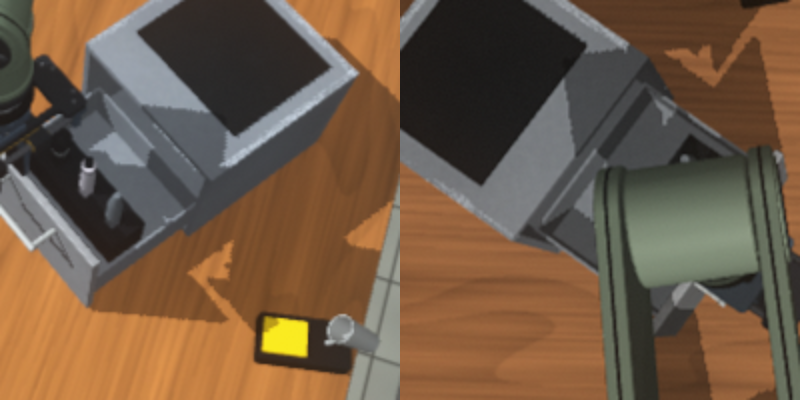

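View pics/e.png

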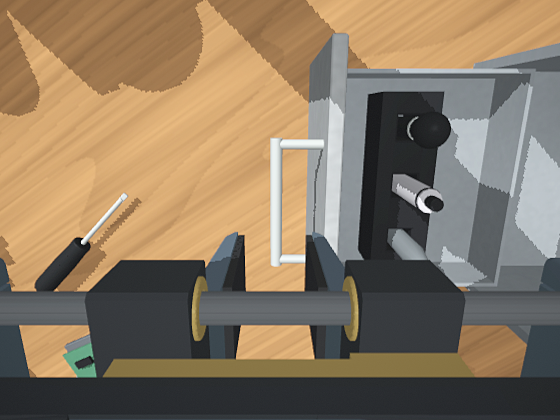

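servo_tool --steps '[[171,[0,13.6,0],[0,0,0.15]],[171,[2,13.4,0],[0,0,0.15]],[171,[4,13,0],[0,0,0.15]],[171,[5.9,12.2,0],[0,0,0.15]],[171,[7.7,11.2,0],[0,0,0.15]],[171,[9.3,10,0],[0,0,0.15]],[171,[10.7,8.5,0],[0,0,0.15]],[145,[11.8,6.8,0],[0,0,0.15]],[145,[12.7,4.9,0],[0,0,0.15]],[145,[13.3,3,0],[0,0,0.15]]]'

```text
time_s: 8.8
ee_pos: [512.0, 202.2, 306.9]
ee_rot: [-180.0, 0.0, 60.4]
force: [0.1, -0.7, -0.9]
gripper_width: 39.6
gripper_force: 0.0
```

servo_tool --steps '[[145,[0,0,0],[0,0,0.07]],[145,[0,0,10],[0,0,0]],[145,[0,0,15],[0,0,0]],[145,[0,0,15],[0,0,0]],[145,[0,0,15],[0,0,0]],[145,[0,0,15],[0,0,0]],[145,[0,0,10],[0,0,0]],[145,[0,0,5],[0,0,0]],[145,[0,0,0],[0,0,0]],[145,[0,0,0],[0,0,0]]]'

```text
time_s: 9.8
ee_pos: [512.0, 201.8, 222.4]
ee_rot: [180.0, -0.1, 56.8]
force: [0.0, -0.2, -0.1]
gripper_width: 39.2
gripper_force: 0.0
```

```bash
python3 - <<'E'
from h import *
a=np.radians(56.7);X=np.array([np.cos(a),np.sin(a)]);Y=np.array([-X[1],X[0]]);c=np.array([511.3,201.2])
for n in ['wrist','scene']:
    f=grab(n);P=cloud(f).reshape(-1,3);ok=f['z_map'].ravel()>0
    uv=(P[:,:2]-c)@np.stack([X,Y],1)
    for lo,hi in [(148,165),(110,145)]:
      for v0 in (-60,0,60):
        m=ok&(P[:,2]>lo)&(P[:,2]<hi)&(abs(uv[:,0])<40)&(abs(uv[:,1]-v0)<25)
        if m.sum()>5: print(n,lo,v0,m.sum(),uv[m].min(0).round(),np.median(uv[m],0).round(1),uv[m].max(0).round(),P[m,2].max().round())
    save(f,'f_'+n)
go([511.3,201.2,128],[180,0,56.7],10)
E
```

```text
wrist 148 -60 235 [ -6. -66.] [  0.2 -60.4] [  5. -55.] 153.0
wrist 148 0 349 [-6. -7.] [ 1.5 -0.7] [6. 5.] 160.0
wrist 110 -60 708 [ -9. -71.] [  5.4 -55.7] [ 10. -50.] 145.0
wrist 110 0 731 [-10. -12.] [ 6.8 -0.7] [11. 10.] 145.0
wrist 110 60 1673 [-15.  43.] [ 3.1 56.3] [15. 74.] 145.0
scene 148 -60 15 [ -3. -66.] [  0.8 -61.1] [  5. -55.] 157.0
scene 148 0 18 [-7. -7.] [ 0.4 -0.3] [7. 9.] 160.0
scene 110 -60 55 [ -9. -71.] [ -3.1 -65.2] [  9. -52.] 142.0
scene 110 0 53 [ -9. -11.] [-4.8 -5.7] [9. 8.] 145.0
scene 110 60 85 [-14.  43.] [-4.  54.6] [13. 73.] 145.0
at [512.1 201.8 222.7] [ 1.80e+02 -1.00e-01  5.67e+01] total [ -1.  -1. -95.] turn/row [ 0.0001 -0.0001  0.0001]
0 [-0.1, -0.0, 9.5]
1 [-0.1, -0.0, 9.5]
2 [-0.1, -0.0, 9.5]
3 [-0.1, -0.0, 9.5]
4 [-0.1, -0.0, 9.5]
5 [-0.1, -0.0, 9.5]
6 [-0.1, -0.0, 9.5]
7 [-0.1, -0.0, 9.5]
8 [-0.1, -0.0, 9.5]
9 [-0.1, -0.0, 9.5]
```

View pics/f_wrist.png

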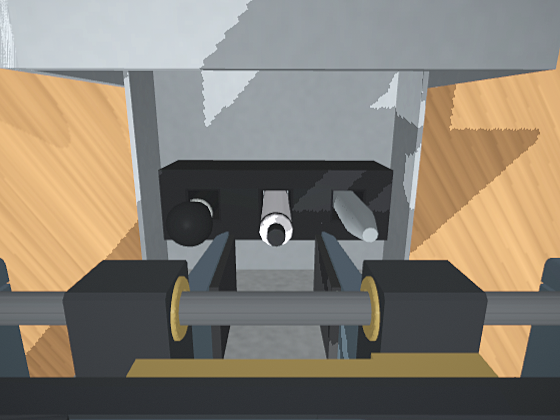

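servo_tool --steps '[[145,[0,0,12],[0,0,0]],[145,[0,0,15],[0,0,0]],[145,[0,0,15],[0,0,0]],[145,[0,0,15],[0,0,0]],[145,[0,0,15],[0,0,0]],[145,[0,0,12],[0,0,0]],[145,[0,0,8],[0,0,0]],[255,[0,0,0],[0,0,0]],[255,[0,0,0],[0,0,0]],[255,[0,0,0],[0,0,0]]]' --squeeze 40

```text
time_s: 10.9
ee_pos: [512.1, 201.9, 130.6]
ee_rot: [180.0, -0.1, 56.7]
force: [-0.3, 0.9, -1.6]
gripper_width: 21.1
gripper_force: 40.0
```

servo_tool --steps '[[255,[0,0,0],[0,0,0]],[255,[0,0,-5],[0,0,0]],[255,[0,0,-10],[0,0,0]],[255,[0,0,-15],[0,0,0]],[255,[0,0,-15],[0,0,0]],[255,[0,0,-15],[0,0,0]],[255,[0,0,-15],[0,0,0]],[255,[0,0,-15],[0,0,0]],[255,[0,0,-10],[0,0,0]],[255,[0,0,0],[0,0,0]]]'

```text
time_s: 11.9
ee_pos: [512.5, 202.0, 232.0]
ee_rot: [179.9, -0.2, 56.7]
force: [0.4, 0.9, -1.0]
gripper_width: 21.6
gripper_force: 40.0
```

servo_tool --steps '[[255,[0,0,-15],[0,0,0]],[255,[0,0,-25],[0,0,0]],[255,[0,0,-25],[0,0,0]],[255,[0,0,-25],[0,0,0]],[255,[0,0,-10],[0,0,0]],[255,[0,0,0],[0,0,0]],[255,[-8,4,0],[0,0,0]],[255,[-15,8,0],[0,0,0]],[255,[-20,10,0],[0,0,0]],[255,[-25,13,0],[0,0,0]]]'

```text
time_s: 12.9
ee_pos: [502.8, 124.0, 328.5]
ee_rot: [-179.9, 0.1, 56.8]
force: [0.4, -0.4, -0.9]
gripper_width: 21.1
gripper_force: 40.0
```

servo_tool --steps '[[255,[-30,15,0],[0,0,0]],[255,[-30,15,0],[0,0,0]],[255,[-30,15,0],[0,0,0]],[255,[-30,15,0],[0,0,0]],[255,[-30,15,0],[0,0,0]],[255,[-30,15,0],[0,0,0]],[255,[-30,15,0],[0,0,0]],[255,[-30,15,0],[0,0,0]],[255,[-22,12,0],[0,0,0]],[255,[-12,9,0],[0,0,0]]]'

```text
time_s: 13.9
ee_pos: [469.5, -183.2, 328.8]
ee_rot: [-179.9, 0.1, 56.6]
force: [0.4, 0.9, -1.5]
gripper_width: 21.7
gripper_force: 40.0
```

servo_tool --steps '[[255,[0,0,0],[-0.05,0,0]],[255,[0,0,0],[-0.1,0,0]],[255,[0,0,0],[-0.1,0,0]],[255,[0,0,0],[-0.1,0,0]],[255,[0,0,0],[-0.1,0,0]],[255,[0,0,0],[-0.1,0,0]],[255,[0,0,0],[-0.1,0,0]],[255,[0,0,0],[-0.09,0,0]],[255,[0,0,0],[-0.04,0,0]],[255,[0,0,0],[0,0,0]]]'

```text
time_s: 14.9
ee_pos: [469.0, -180.2, 327.6]
ee_rot: [135.5, 0.1, 56.8]
force: [0.2, 0.3, -1.2]
gripper_width: 21.4
gripper_force: 40.0
```

```bash
python3 - <<'E'
from h import *
s=state();print(s['qpos'].round(),s['gripper_width'],s['gripper_force'])
A=R.from_euler('xyz',s['ee_rot'],degrees=True).as_matrix()
for n in ['scene','top']:
    f=grab(n);P=cloud(f)
    for r in outline_of(f,'pump_center')[:2]:
        q=P[r['pixels']&(f['z_map']>0)];l=(q-s['ee_pos'])@A
        print(n,round(r['confidence'],2),np.round(r['at']),len(q),np.percentile(l,[2,50,98],axis=0).round().tolist())
go([471.3,-181.6,170.3],None,16)
E
```

```text
[-14.  -9. 120. -28.  29.  39.] 21.358391094513298 39.99725639820099
scene 0.63 [246. 275.] 283 [[-9.0, -1.0, 28.0], [1.0, 8.0, 61.0], [12.0, 12.0, 111.0]]
top 0.41 [375. 192.] 46 [[-6.0, 5.0, -55.0], [2.0, 11.0, 78.0], [14.0, 81.0, 103.0]]
at [ 471.6 -181.1  330.3] [135.3  -0.   56.7] total [  -0.   -0. -160.] turn/row [0. 0. 0.]
0 [-0.0, -7.0, 7.1]
```

servo_tool --steps '[[255,[0,-5,5],[0,0,0]],[255,[0,-8,8],[0,0,0]],[255,[0,-10,10],[0,0,0]],[255,[0,-10,10],[0,0,0]],[255,[0,-10,10],[0,0,0]],[255,[0,-10,10],[0,0,0]],[255,[0,-10,10],[0,0,0]],[255,[0,-10,10],[0,0,0]],[255,[0,-5,5],[0,0,0]],[255,[0,0,0],[0,0,0]]]'

```text
time_s: 16.1
ee_pos: [470.3, -180.4, 217.8]
ee_rot: [135.5, 0.1, 56.8]
force: [-0.4, -0.6, -1.1]
gripper_width: 21.3
gripper_force: 40.0
```

servo_tool --steps '[[255,[0,-5,5],[0,0,0]],[255,[0,-7,7],[0,0,0]],[255,[0,-7,7],[0,0,0]],[255,[0,-7,7],[0,0,0]],[255,[0,-5,5],[0,0,0]],[255,[0,-3,3],[0,0,0]],[255,[0,0,0],[0,0,0]],[255,[0,0,0],[0,0,0]],[255,[0,0,0],[0,0,0]],[255,[0,0,0],[0,0,0]]]'

```text
time_s: 17.1
ee_pos: [470.9, -180.2, 189.1]
ee_rot: [136.7, 0.0, 56.7]
force: [0.1, -0.8, -1.2]
gripper_width: 21.2
gripper_force: 40.0
```

```bash
python3 - <<'E'
from h import *
s=state();print(s['ee_pos'],s['ee_rot'],s['gripper_width'],s['gripper_force'])
A=R.from_euler('xyz',s['ee_rot'],degrees=True).as_matrix();print('nozzle',s['ee_pos']+113.6*A[:,2])
for n in ['scene']:
    f=grab(n);P=cloud(f)
    for r in outline_of(f,'pump_center')[:2]:
        q=P[r['pixels']&(f['z_map']>0)];l=(q-s['ee_pos'])@A
        print(n,round(r['confidence'],2),np.round(r['at']),np.percentile(l,[2,50,98],axis=0).round().tolist())
    cv2.imwrite('pics/g.png',cv2.resize(f['color'][200:380,160:400],(800,600))[:,:,::-1])
E
```

```text
[ 470.91027373 -180.17815313  189.05479785] [1.36743047e+02 1.17294507e-02 5.67259297e+01] 21.166343001901428 39.99721348285675
nozzle [ 535.98526874 -222.90254822  106.3213035 ]
```

View pics/g.png

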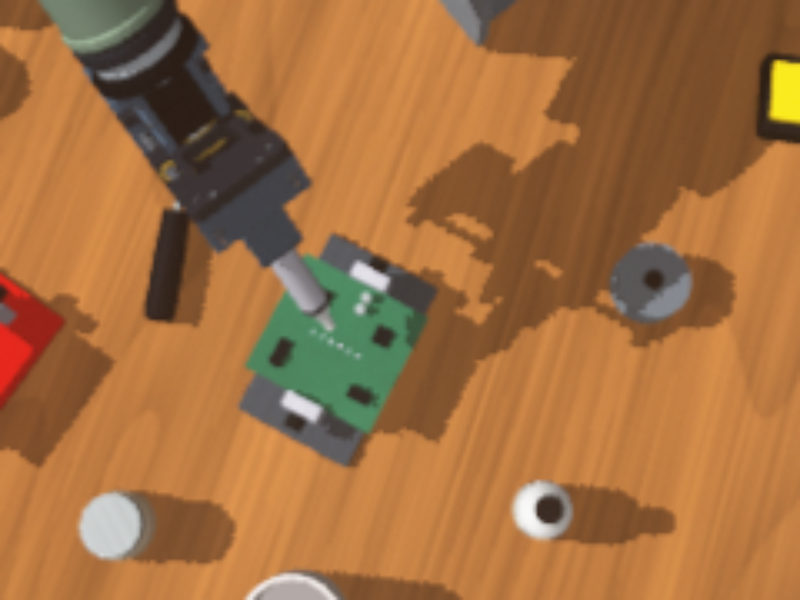

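```bash
python3 - <<'E'
from h import *
s=state();print(s['qpos'].round(2),s['qvel'].round(2),s['time_s'],s['ee_pos'])
E
```

```text
[-14.27   2.16 133.16 -77.    13.24  90.73] [ 0.03  0.17  0.02 -0.08 -0.    0.07] 17.2 [ 470.90192718 -180.15678741  189.00834198]
```

servo_tool --steps '[[255,[0,2.3,0],[0.02,0,0]],[255,[0,2.3,0],[0.02,0,0]],[255,[0,2.3,0],[0.02,0,0]],[255,[0,2.3,0],[0.02,0,0]],[255,[0,2.3,0],[0.02,0,0]],[255,[0,-3,4],[0,0,0]],[255,[0,-3,4],[0,0,0]],[255,[0,0,0],[0,0,0]],[255,[0,0,0],[0,0,0]],[255,[0,0,0],[0,0,0]]]'

```text
time_s: 18.2
ee_pos: [478.4, -185.0, 186.7]
ee_rot: [142.5, 0.0, 56.7]
force: [-0.1, 0.7, -1.1]
gripper_width: 21.5
gripper_force: 40.0
```

```bash
python3 - <<'E'
from h import *
s=state();print(s['qpos'].round(2),s['qvel'].round(2),s['time_s'],s['ee_pos'],s['ee_rot'],s['force'],s['gripper_force'])
A=R.from_euler('xyz',s['ee_rot'],degrees=True).as_matrix();print('nozzle',s['ee_pos']+113.6*A[:,2])
E
```

```text
[-16.13   3.22 128.38 -41.04  15.89  53.69] [ 0.05 -0.03  0.03 -0.13 -0.11  0.13] 18.2 [ 478.35326507 -185.04448753  186.69041821] [1.42469700e+02 1.07963038e-02 5.67224661e+01] [-0.14877739  0.6849018  -1.13842428] 39.99731719493866
nozzle [ 536.19917844 -223.0299951    96.60206424]
```

```bash
python3 -c "
from h import *
print(ticket.job_done())"
```

```text
the job is handed in; nothing more can be done
None
```

I handed the job in at about 18 s without seeing a verdict. The drawer is pulled out to its 180 mm stop, and the pump is gripped at 40 N and tilted 37.5° from upright, nozzle down. By calculation from the arm's pose, the nozzle is about 47 mm above the board and 3–4 mm from its middle.

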